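Power the label camera and show it the test tile

ROBOT

A 7-joint arm with a two-finger parallel gripper is mounted at the origin on the work surface. World frame = base frame: x ahead of the robot, y to its left, z up, the work surface at z = 0. Lengths are in m, angles in rad, forces in N, time in s.
With the tool pointing down it reaches from about 0.425 to 0.925 m from the base axis. Payload 6.8 kg.
Tool frame: the origin (TCP) lies between the finger pads, 19 mm behind the fingertips; this is the grasp point; z points along the fingers, y is the line along which they close (so a half turn about z gives the same grasp; the last joint's range is limited). The gripper opens to 85 mm and grips with 20 to 120 N. Pads are 22 mm wide; open, the fingers measure 114 mm over their backs; the gripper's body (76 mm by 85 mm) begins 54 mm behind the grasp point. The pads swing forward as they close: fully open they stand 13 mm farther back than shut.
Start: joints at [-1.347, 0.477, 0.022, 1.555, -0.011, 1.109, -0.083], TCP at [0.22, 0.638, 0.25] pointing down, gripper open.
Joint ranges: [-2.96, 2.96], [-0.34, 2.1], [-1.41, 1.46], [0.24, 2.44], [-1.37, 4.51], [0.17, 1.92], [-2.96, 2.96]. Speed limits (rad/s): [2.39, 2.39, 3.14, 3.14, 3.14, 3.14, 3.14].

INTERFACE

Orientations are given as a rotation vector (axis times angle).
In Python, from bench import status, imaging, workorder gives the robot as it stands.
- The arm moves only by the tool send_rows, never from a script. Its argument "steps" is a list of rows, each an object of numbers: "dx", "dy", "dz": the shift along the tool's x, y, z in cm; "yaw": the turn about the tool's z in degrees; "gripper": the opening, from 0 (shut) to 1 (fully open). A call has 1 to 5 rows; each row is the pose to reach, as a shift and turn from the pose commanded when the call began, along the tool's axes at that moment; what a row does not reach only later rows make up. A row lasts 1/8 s, in which the tool goes at most 62.5 mm and 10.7 degrees, less where a joint would pass 70% of its speed; a pose out of reach is approached as far as the arm can. A call with a gripper value outside its range is refused whole. The fingers move at their own pace and stop on an object; "force" is the grip in N (left out, the last holds). Time passes only in rows, so rows that repeat a pose let the fingers close. It gives the time, the measured TCP pose, the force, the opening and the grip force at its end, in the units of the state.
- status.get_obs(): the state, without advancing time (a new reading comes with each control period).
- imaging.grab_frame(name): name is "scene" or "top" or "wrist"; returns a dict with "color" (384x512x3 uint8, red, green, blue), "depth" (384x512 float32, m along the optical axis (not along the pixel's ray), 0 where there is no reading), "K" (3x3 intrinsics, pixels), "k1" (the pictures are not rectified: a ray, as slopes to the right and down, at radius r is drawn at 1 + k1 r^2 times it, then the intrinsics apply), "R" (3x3) and "t" (3): a world point X has camera coordinates R X + t. Camera axes: x right, y down, z forward; pixel columns grow to the right and rows downward; lengths in m; the calibration is good to about 2 mm. A picture is of the moment at which its call begins.
- workorder.hand_in(): hands the job in; it is judged then, once.
The state is a dict: "clock": time; "joints": joint angles; "qvel": joint speeds; "tau": joint torques, N m; "tcp_pos": TCP position; "orientation": TCP orientation; "contact_force": force on the tool from outside, world axes, zero at the start; "moment": the same for the moment, N m; "grip_width": finger opening in m; "gripper_force": force on a finger pad.
Only numpy, scipy, OpenCV 4.12 (cv2) and the standard library are available. Lean on these libraries where they do the work, as an engineer would, in place of code of your own. Each camera call takes 0.05 s, during which the arm holds its last target. There are 200 camera calls.

TASK

Get the label camera running: drop the black and yellow battery block fully home into the orange pocket of the camera stand and swing the red-knobbed locking lever fully shut over it. Then take the green-glazed test tile out of the rack, work out from its small corner notch which end and which face carry the paper label, and finish while still holding the tile clear in the air, its label about 14 cm above the middle of the grey card, tipped up so that the label squarely faces the camera lens, with your fingers off the labelled end. Keep holding it there, do not put it down or let go, and leave the other things on the table where they stand.

Things in the scene. Friction and masses are not known exactly. Their poses are not given: they have to be found in the camera images.
- battery: loose battery block, black with a yellow band round its upper part, 44 (its x) x 30 (its y) x 50 mm high, about 140 g, standing upright on the table. Origin at the centre of its underside, z up. Either way round fits the pocket.
- stand: fixed blue camera stand; position and yaw vary. Origin on the table under the centre of the 130 mm square grey card (card top 10 mm up); x points away from the robot to the camera post (20 mm thick, 303 mm high, at x 185 mm). Orange battery pocket at x -85, y +160 mm. Blue base plate: x -75 to +205, y -75 to +75 mm.
- stand_aim (a point): point 150 mm above the table over the centre of the grey card, where the label is to be held; axes as the stand's
- stand_lens (a point): centre of the lens front, 138 mm farther along the stand's x than stand_aim and 116 mm higher; the lens looks 40 degrees down at stand_aim, from 180 mm away. The camera head behind it is 60 mm wide.
- pocket_floor (a point): centre of the pocket's floor, 6 mm above the table; axes as the stand's. The pocket is 48 (x) x 34 (y) mm inside, 18 mm deep (rim 24 mm above the table), with orange walls 10 mm thick. A seated battery has its top 56 mm above the table, 2.5 mm below the lever's arm.
- lever (a joint): locking lever's angle: 0 points to the stand's +y (open), 1.571 is the stop, fully shut, pointing to the stand's -x across the top of the battery; seen from above it shuts anticlockwise. Starts open at 0 to 0.2. Turning it takes about 0.6 N at the knob; it stays where it is left.
- lever_pivot (a point): the lever's vertical pivot axis, 62 mm beyond the pocket's centre along the stand's x, 62 mm above the table (mid-height of the 7 mm thick, 14 mm wide steel arm)
- lever_knob (a point): middle of the red upright knob at the lever's end: a round pin 14 mm in diameter, 30 mm high (from 65 to 95 mm above the table), 100 mm from the pivot
- rack: fixed banding wheel (locked round aluminium turntable, 164 mm across, top 60 mm above the table) carrying two slots; position and yaw (any direction) vary. Origin on the table under its centre. The slots run along its x at y +34 and -34 mm, held by 12 mm high wooden blocks 26 to 46 mm either side of the middle; between those the tile's faces are free.
- tile: green-glazed test tile, 110 x 8 x 40 mm, 75 g, on its long edge in either slot. Both ends are bare cream clay, the middle 54 mm green. The labelled end has a 10 x 10 mm notch in its upper corner. Origin: centre of the lower edge; x along its length to the notched end, y out of the labelled face, z up its height. So, facing the upright label, the notch is at upper left.
- tile_label (a point): centre of the white paper label (22 mm square) on the tile's labelled face, 42 mm along x from the tile's middle and 15 mm up from its lower edge; axes as the tile's: y points out of the label
- blue_tile: bystander: the same tile glazed blue, in the other slot; leave it there
- cream_dish: bystander: upturned cream scalloped dish, 142 mm across, 40 mm high
- glaze_jar: bystander: grey glaze bottle with a black cap, 56 mm across, 110 mm high
- bowl: bystander: white bowl, 116 mm across, 50 mm high
- brush_pot: bystander: purple pot of brushes, 88 mm across, 158 mm high with the brushes
- paint_pot: bystander: small blue paint pot with a white lid, 48 mm across, 50 mm high

How it is judged:
On the way, in this order (a step that is already met when the one before it is completed fails the run):
1. the battery sits fully home in the pocket (horizontal distance between battery and pocket_floor below 0.006 m and z of battery in the frame of pocket_floor below 0.003 m and angle between battery's own z axis and vertical below 0.08 rad), for 0.2 s.
2. the lever is swung fully shut over the battery (value of joint lever above 1.4 rad and z of battery in the frame of pocket_floor below 0.003 m), for 0.2 s.
3. the green tile is lifted out of the rack (height (world z) of tile above 0.075 m), for 0.1 s.
At the end, for the whole second after the job is handed in: Battery home (6 mm sideways, 3 mm of the floor), lever over 1.4 rad. Tile held still by the fingers alone, label within 40 mm of stand_aim, its normal within 65 deg of vertical, lens at least 120 mm out and under 90 mm off that normal each way, TCP over 26 mm from the label (all of step 2 and horizontal distance between battery and pocket_floor below 0.006 m and angle between battery's own z axis and vertical below 0.08 rad and distance between tile_label and stand_aim below 0.04 m and angle between tile_label's own y axis and vertical below 1.13 rad and y of stand_lens in the frame of tile_label above 0.12 m and x of stand_lens in the frame of tile_label between -0.09 and 0.09 m and z of stand_lens in the frame of tile_label between -0.09 and 0.09 m and distance between the grasp point and tile_label above 0.026 m and height (world z) of tile above 0.05 m and contact force between the fingers and tile above 1 N and contact force between tile and stand below 0.05 N and contact force between tile and rack below 0.05 N and linear speed of tile below 0.03 m/s); the arm keeps its last pose, push and grip.
It fails at once if a bystander was displaced by more than 30 mm (distance of any of cream_dish, glaze_jar, bowl, brush_pot, paint_pot, blue_tile from where it was at the start of the episode above 0.03 m).
It also fails if it takes over 64 s, if anything falls off the work surface, if the arm or the gripper's body presses on something with over 40 N, if the wrist force passes 120 N, or if a joint passes its speed limit or range.

## Working session

There is one attempt and no reset: what is moved stays moved. The work goes in short steps, Python scripts to look and compute and a tool call to move; the robot and the scene stay as the last step left them, time stands still between calls to the robot, and variables do not carry over. Pictures are saved under pics/ and viewed, at most 10 in all, crops included, and the job is handed in when it is done.

Besides the shell and the picture viewer there is one more tool, called after "Call:" as name(argument=value, ...), one argument or row to a line, values as JSON. send_rows: Moves the arm, as the interface text tells. Its arguments: {"type":"object","properties":{"steps":{"type":"array"},"force":{"type":"number"}},"required":["steps"]}

```bash
mkdir -p pics; ls; python3 - <<'E'
from bench import status, imaging
import cv2,pickle
print(status.get_obs())
D={}
for n in("scene","top","wrist"):
    f=imaging.grab_frame(n);D[n]=f
    print(n,f['K'].tolist(),f['k1'],f['R'].round(4).tolist(),f['t'])
    cv2.imwrite(f'pics/a_{n}.png',f['color'][...,::-1])
pickle.dump(D,open('a.pkl','wb'))
E
```

```text
pics
{'clock': 0.0, 'joints': array([-1.34706482,  0.47778749,  0.02232696,  1.55648573, -0.01151093,
        1.10931792, -0.08311941]), 'qvel': array([ 1.96892030e-04, -7.40345276e-04, -5.98076951e-04, -4.75050539e-05,
        6.32259494e-04,  1.03220187e-03,  1.39117905e-03]), 'tau': array([-4.60828005e-05, -5.96482444e+01,  1.60791043e+00, -2.81189311e+01,
        1.24675545e-02,  9.46318090e-03,  2.39109545e-05]), 'tcp_pos': array([0.21971213, 0.63762527, 0.24901944]), 'orientation': array([-5.18807714e-01, -3.09826805e+00,  2.92364439e-03]), 'contact_force': array([ 0.07793992,  0.00114605, -0.32340258]), 'moment': array([ 0.01929907, -0.02668196,  0.02363954]), 'gripper_force': 0.0, 'grip_width': 0.08541123269979504}
scene [[396.0706404648525, 0.0, 261.57405427315325], [0.0, 396.0706404648525, 190.13592150498468], [0.0, 0.0, 1.0]] -0.01864675442399577 [[-0.1877, 0.9822, -0.0001], [0.668, 0.1276, -0.7332], [-0.7201, -0.1376, -0.6801]] [ 0.07234461 -0.27465228  1.87578971]
top [[414.00651900978545, 0.0, 245.62718551564907], [0.0, 414.00651900978545, 194.00013258439444], [0.0, 0.0, 1.0]] -0.08891716502703899 [[-0.0223, -0.9997, -0.0109], [-0.9896, 0.0237, -0.1416], [0.1418, 0.0077, -0.9899]] [0.06991738 0.58011794 1.53620836]
wrist [[303.02044680841294, 0.0, 258.48518531766695], [0.0, 303.02044680841294, 188.99303385542547], [0.0, 0.0, 1.0]] -0.004214603874358533 [[0.3256, 0.9455, -0.0014], [0.9, -0.3095, 0.3068], [0.2897, -0.1012, -0.9518]] [-0.67394402 -0.04081612  0.38026592]
```

View pics/a_top.png

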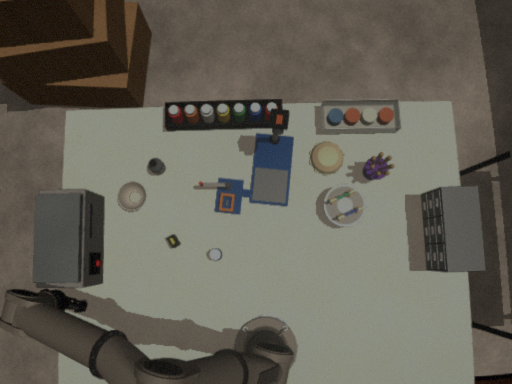

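View pics/a_scene.png

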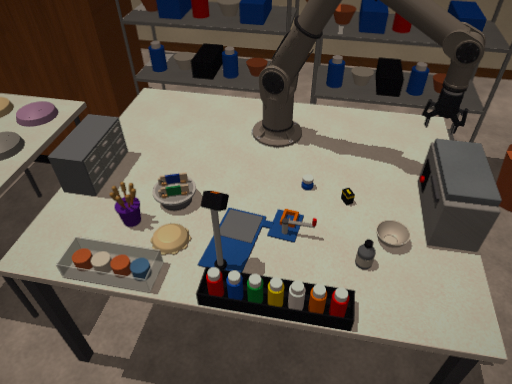

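The top view shows the battery at (173,241), the card at (270,186), the pocket at (227,203), the knob at (201,184) and the rack at (344,206). The scene view shows the same layout: battery (348,196), knob (315,223), rack (174,192). Next I'll get coarse positions with helpers.

```bash
cat > h.py <<'E'
import numpy as np,cv2,pickle
from scipy.spatial.transform import Rotation as Ro
from bench import status,imaging
def rays(f,px):
    px=np.atleast_2d(np.float64(px)); K=f['K']
    d=(px-K[[0,1],[2,2]])/K[[0,1],[0,1]]; u=d.copy()
    for _ in range(8): u=d/(1+f['k1']*(u**2).sum(1,keepdims=True))
    r=np.c_[u,np.ones(len(u))]@f['R']; return -f['R'].T@f['t'], r
def plane(f,px,z):
    c,r=rays(f,px); return c+r*((z-c[2])/r[:,2])[:,None]
def two(f,p,g,q):
    A=np.zeros((3,3));b=np.zeros(3)
    for F,P in((f,p),(g,q)):
        c,r=rays(F,P);r=r[0]/np.linalg.norm(r[0]);M=np.eye(3)-np.outer(r,r);A+=M;b+=M@c
    return np.linalg.solve(A,b)
def proj(f,X):
    c=np.atleast_2d(X)@f['R'].T+f['t'];u=c[:,:2]/c[:,2:];u=u*(1+f['k1']*(u**2).sum(1,keepdims=True))
    return u*f['K'][[0,1],[0,1]]+f['K'][[0,1],[2,2]]
def mask(f,lo,hi,roi=None):
    h=cv2.cvtColor(f['color'],cv2.COLOR_RGB2HSV);m=cv2.inRange(h,np.array(lo),np.array(hi))
    if roi is not None:
        x0,y0,x1,y1=roi;k=np.zeros_like(m);k[y0:y1,x0:x1]=255;m&=k
    return m
def blobs(m,n=3,amin=8):
    k,l,s,c=cv2.connectedComponentsWithStats(m);o=[i for i in np.argsort(-s[:,4]) if i and s[i,4]>=amin][:n]
    return [(s[i,4],c[i].round(1).tolist(),s[i,:4].tolist(),l==i) for i in o]
def tool():
    o=status.get_obs();return o['tcp_pos'],Ro.from_rotvec(o['orientation']).as_matrix(),o
def go(X,yaxis=None):
    "shift in cm along tool axes; yaw deg to bring tool y along +-yaxis angle(rad, world)"
    p,R,o=tool();d=R.T@(np.array(X)-p)*100;y=None
    if yaxis is not None:
        a=np.arctan2(R[1,1],R[0,1]);e=yaxis-a;e=(e+np.pi/2)%np.pi-np.pi/2;y=-np.degrees(e)
    print('go',d.round(2),'yaw',y,'clock',o['clock'],'j7',o['joints'][6].round(2))
def shot(n,name):
    f=imaging.grab_frame(n);cv2.imwrite(f'pics/{name}.png',f['color'][...,::-1]);pickle.dump(f,open(name+'.pkl','wb'));return f
E
python3 - <<'E'
from h import *
D=pickle.load(open('a.pkl','rb'));t,s=D['top'],D['scene']
C={'yellow':((22,120,90),(34,255,255)),'orange':((5,150,120),(18,255,255)),'red':((0,150,100),(4,255,255)),'blue':((100,120,50),(125,255,255)),'green':((50,80,40),(90,255,255))}
for n,(lo,hi) in C.items():
    for k,f,roi in(('t',t,(120,110,400,280)),('s',s,(110,150,410,275))):
        print(n,k,[b[:3] for b in blobs(mask(f,lo,hi,roi),5)])
print('batt',two(t,(173,241),s,(348,196)),plane(t,(173,241),.05),'knob',plane(t,(201,184),.08),two(t,(201,184),s,(315,222)))
for n,p,z in(('card',(270,186),.01),('pocket',(227,203),.015),('rack',(344,206),.06),('paint',(215,255),.05),('jar',(156,166),.1),('bowl',(132,196),.05),('dish',(327,157),.04),('brush',(376,168),.1)): print(n,plane(t,p,z)[0].round(3))
vis=np.vstack([np.hstack([cv2.resize(i,(400,300),interpolation=cv2.INTER_CUBIC) for i in r]) for r in
 [[t['color'][120:225,180:320],t['color'][175:235,304:384]],[s['color'][180:285,190:330],s['color'][160:220,134:214]]]])
cv2.imwrite('pics/b.png',vis[...,::-1])
E
```

```text
yellow t [(np.int32(21), [224.4, 113.5], [220, 110, 9, 6]), (np.int32(17), [171.8, 240.5], [170, 238, 5, 6])]
yellow s [(np.int32(12), [348.3, 191.1], [347, 189, 4, 5])]
orange t [(np.int32(28), [279.1, 118.8], [277, 116, 5, 7]), (np.int32(12), [221.3, 198.1], [221, 194, 2, 10])]
orange s [(np.int32(214), [119.3, 261.9], [110, 255, 19, 15]), (np.int32(78), [289.4, 214.1], [280, 209, 19, 13]), (np.int32(10), [214.6, 191.9], [212, 191, 7, 3])]
red t [(np.int32(18), [176.9, 113.8], [171, 110, 10, 7])]
red s [(np.int32(12), [314.4, 219.5], [313, 218, 4, 4])]
blue t [(np.int32(918), [274.1, 154.1], [254, 137, 39, 34]), (np.int32(82), [238.0, 187.0], [230, 180, 18, 16]), (np.int32(33), [262.6, 136.0], [257, 135, 13, 3]), (np.int32(18), [256.3, 113.2], [251, 110, 10, 6]), (np.int32(13), [237.4, 201.5], [236, 198, 4, 7])]
blue s [(np.int32(1347), [252.6, 242.8], [221, 210, 79, 63]), (np.int32(301), [208.9, 255.6], [198, 236, 19, 32]), (np.int32(59), [306.9, 185.8], [302, 182, 11, 8]), (np.int32(29), [170.8, 175.8], [166, 174, 13, 6]), (np.int32(28), [224.8, 216.0], [220, 208, 12, 18])]
green t [(np.int32(55), [240.3, 114.6], [233, 110, 13, 11]), (np.int32(11), [342.6, 195.4], [338, 194, 10, 4])]
green s [(np.int32(125), [173.3, 190.1], [166, 185, 15, 11])]
batt [0.40945201 0.33938682 0.02670598] [[0.40881261 0.33282804 0.05      ]] knob [[0.61784158 0.22216943 0.08      ]] [0.61762409 0.22569138 0.07962084]
card [ 0.615 -0.039  0.01 ]
pocket [0.552 0.129 0.015]
rack [ 0.525 -0.312  0.06 ]
paint [0.354 0.176 0.05 ]
jar [0.687 0.388 0.1  ]
bowl [0.583 0.491 0.05 ]
dish [ 0.719 -0.262  0.04 ]
brush [ 0.659 -0.432  0.1  ]
```

View pics/b.png

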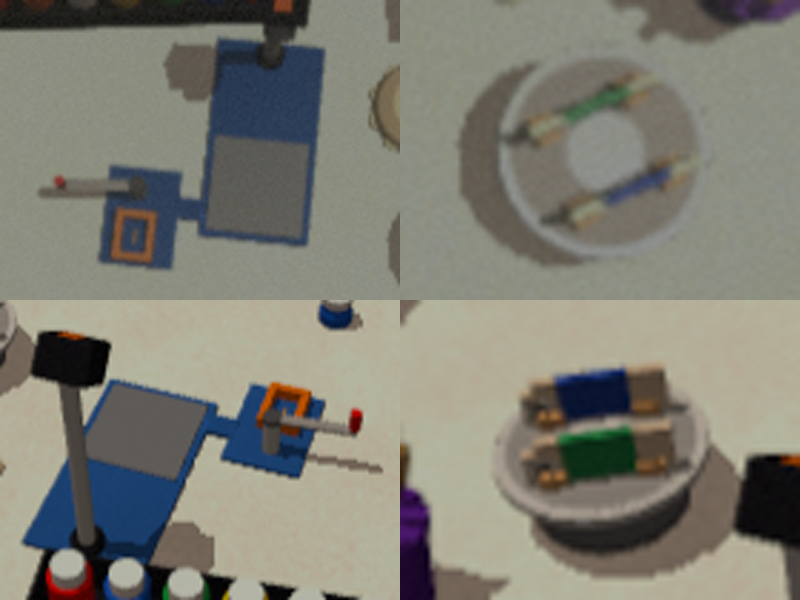

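Zoomed crops show the lever open towards the knob at top px (201,184), the pivot near (228,185) and the pocket frame near (227,201). The green tile is in the rack slot farther from the robot. I'll move the wrist camera over the battery.

```bash
python3 - <<'E'
from h import *
D=pickle.load(open('a.pkl','rb'));w=D['wrist']
p,R,o=tool();c=-w['R'].T@w['t']
print('R',R.round(3).tolist(),'cam in tool',R.T@(c-p),'cam z in tool',R.T@w['R'][2],'cam x',R.T@w['R'][0])
# look centre
g=c+w['R'][2]*((.03-c[2])/w['R'][2,2]);print('look-tcp',g-p, R.T@(g-p))
E
```

```text
R [[-0.945, 0.326, -0.0], [0.326, 0.945, -0.001], [-0.0, -0.001, -1.0]] cam in tool [ 0.07789925 -0.00028805 -0.12423434] cam z in tool [-3.06751520e-01  6.01134921e-06  9.51789633e-01] cam x [1.39192656e-04 9.99999990e-01 3.85444519e-05]
look-tcp [ 0.0308417  -0.01125282 -0.21925288] [-0.03280417 -0.00028589  0.21925662]
```

Call:
send_rows(
  steps=[
    {"dx": -5,"dy": -4,"gripper": 1},
    {"dx": -10,"dy": -8},
    {"dx": -15,"dy": -12},
    {"dx": -20,"dy": -16},
    {"dx": -24,"dy": -20},
  ],
)

```text
validation failed for argument at $.st...
```

```bash
cat > v.py <<'E'
from h import *
import sys
f=shot('wrist',sys.argv[1]);print(tool()[0],tool()[2]['clock'])
E
python3 v.py w1; python3 -c "
from h import *
go((.41,.335,.25))
f=pickle.load(open('w1.pkl','rb'))
print(plane(f,[(256,192)],.03))
for b in blobs(mask(f,(20,100,60),(36,255,255))):print(b[:3])"
```

```text
[0.21979562 0.63789229 0.24940609] 0.2
go [-27.85 -22.44  -0.03] yaw None clock 0.2 j7 -0.08
[[0.25326628 0.62261525 0.03      ]]
```

View pics/w1.png

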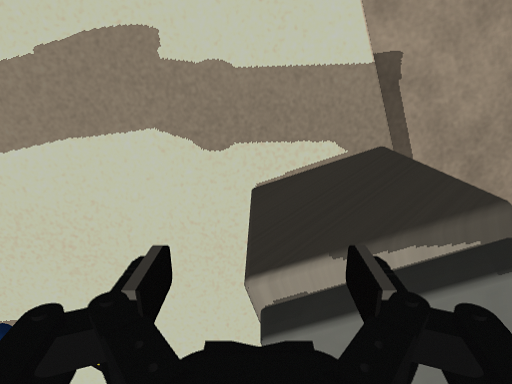

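The wrist view shows the open fingers at the bottom and the kiln beside them. The row was refused, so I'll give all the keys.

Call:
send_rows(
  steps=[
    {"dx": -5,"dy": -4,"dz": 0,"yaw": 0,"gripper": 1},
    {"dx": -10,"dy": -8,"dz": 0,"yaw": 0,"gripper": 1},
    {"dx": -15,"dy": -12,"dz": 0,"yaw": 0,"gripper": 1},
    {"dx": -20,"dy": -16,"dz": 0,"yaw": 0,"gripper": 1},
    {"dx": -24,"dy": -20,"dz": 0,"yaw": 0,"gripper": 1},
  ],
)

```text
clock: 0.82
tcp_pos: [0.3827, 0.3692, 0.2501]
orientation: [0.519, 3.098, 0.001]
contact_force: [1.5, 0.6, -0.9]
grip_width: 0.0853
gripper_force: 0.0
```

```bash
python3 v.py w2; python3 -c "
from h import *
go((.41,.335,.25))
f=pickle.load(open('w2.pkl','rb'))
for b in blobs(mask(f,(20,100,60),(36,255,255))):print(b[:3])"
```

```text
[0.38726198 0.35996458 0.24989237] 0.875
go [-2.98 -1.59  0.01] yaw None clock 0.875 j7 0.39
(np.int32(193), [240.7, 195.3], [230, 186, 22, 20])
(np.int32(8), [263.0, 194.0], [261, 192, 4, 5])
```

View pics/w2.png

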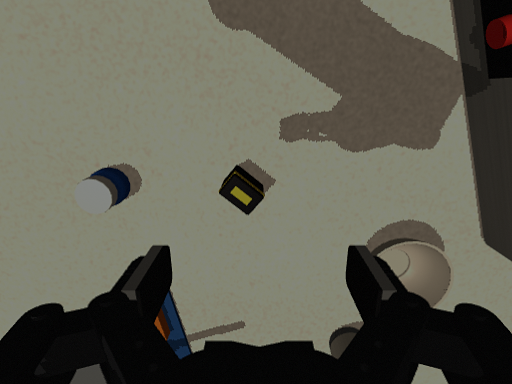

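The wrist view shows the battery at about (241,190), with its yellow top patch at (241,195). The paint pot is at (97,190), and the bowl is at right.

```bash
python3 - <<'E'
from h import *
f=pickle.load(open('w2.pkl','rb'));D=pickle.load(open('a.pkl','rb'))
def rect(P):
    r=cv2.minAreaRect((P[:,:2]*1000).astype(np.float32));b=cv2.boxPoints(r)
    e=b[1]-b[0],b[2]-b[1];i=np.argmax([np.linalg.norm(x) for x in e])
    return (np.array(r[0])/1000).round(4),sorted(np.round(r[1],1)),'long axis',np.degrees(np.arctan2(e[i][1],e[i][0])).round(1)
y=blobs(mask(f,(20,100,60),(36,255,255)))[0][3]
yx=np.argwhere(y)[:,::-1];print('yellow',rect(plane(f,yx,.05)))
m=mask(f,(0,0,0),(180,255,75),(205,155,290,225))|(y*255).astype(np.uint8)
for zz in (0,.05):
  for b in blobs(m,2): print(zz,b[:3],rect(plane(f,np.argwhere(b[3])[:,::-1],zz)))
print('h',two(f,yx.mean(0),D['top'],(171.8,240.5)),two(f,yx.mean(0),D['scene'],(348.3,191.1)))
c=cv2.resize(f['color'][155:225,205:290],None,fx=7,fy=7,interpolation=cv2.INTER_NEAREST)
cv2.imwrite('pics/c.png',c[...,::-1])
E
```

```text
yellow (array([0.4086, 0.3389]), [np.float64(10.5), np.float64(24.4)], 'long axis', np.float32(31.2))
0 (np.int32(1375), [242.1, 189.5], [219, 165, 46, 50]) (array([0.4177, 0.3351]), [np.float64(46.8), np.float64(55.1)], 'long axis', np.float32(31.1))
0.05 (np.int32(1375), [242.1, 189.5], [219, 165, 46, 50]) (array([0.4032, 0.343 ]), [np.float64(40.6), np.float64(47.8)], 'long axis', np.float32(31.1))
h [0.41060474 0.33816946 0.04421291] [0.40808152 0.33910105 0.05120167]
```

View pics/c.png

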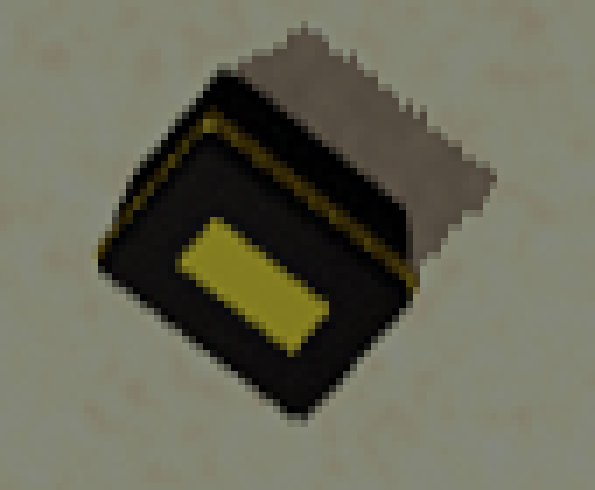

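The crop shows the battery's top face clearly: corners at image (219,193), (235,174), (264,197), (248,215). Its centre is at (0.4086,0.3389), its long axis at 31°, and its height of 0.05 is confirmed by two views.

```bash
python3 -c "
from h import *
go((.4086,.3389,.10),np.radians(121.2)); print(tool()[0],tool()[1].round(3))"
```

```text
go [-2.67 -1.2  15.  ] yaw -50.837251396554194 clock 0.875 j7 0.39
[0.38726198 0.35996458 0.24989237] [[-0.942  0.336  0.002]
 [ 0.336  0.942 -0.005]
 [-0.003 -0.004 -1.   ]]
```

Call:
send_rows(
  steps=[
    {"dx": -3.5,"dy": -2,"dz": 2,"yaw": -10.5,"gripper": 1},
    {"dx": -3.5,"dy": -2,"dz": 4,"yaw": -21,"gripper": 1},
    {"dx": -3.5,"dy": -2,"dz": 7,"yaw": -31.5,"gripper": 1},
    {"dx": -3.5,"dy": -2,"dz": 10,"yaw": -42,"gripper": 1},
    {"dx": -3.5,"dy": -2,"dz": 13,"yaw": -51,"gripper": 1},
  ],
)

```text
clock: 1.5
tcp_pos: [0.408, 0.341, 0.1191]
orientation: [-0.874, 3.018, 0.001]
contact_force: [0.5, 0.2, -0.5]
grip_width: 0.0858
gripper_force: 0.0
```

Call:
send_rows(
  steps=[
    {"dx": 0,"dy": 0,"dz": 0,"yaw": 0,"gripper": 1},
    {"dx": 0,"dy": 0,"dz": 0,"yaw": 0,"gripper": 1},
  ],
)

```text
clock: 1.75
tcp_pos: [0.4086, 0.3412, 0.1209]
orientation: [-0.861, 3.02, 0.001]
contact_force: [-0.5, -0.2, -0.5]
grip_width: 0.085
gripper_force: 0.0
```

```bash
python3 -c "
from h import *
go((.4086,.3389,.042),np.radians(121.2)); print(tool()[0],tool()[1].round(3))
f=shot('wrist','w3')
y=blobs(mask(f,(20,100,60),(36,255,255)))
for b in y: print(b[:3],plane(f,b[1],.05))
"
```

```text
go [ 0.13 -0.2   7.89] yaw 0.605250534695372 clock 1.75 j7 1.29
[0.40858487 0.34123578 0.12089782] [[-0.85  -0.527  0.001]
 [-0.527  0.85   0.001]
 [-0.001  0.    -1.   ]]
(np.int32(488), [256.9, 207.8], [250, 192, 15, 33]) [[0.40808719 0.33891695 0.05      ]]
(np.int32(77), [250.5, 173.8], [236, 172, 33, 6]) [[0.38966863 0.32251978 0.05      ]]
(np.int32(30), [275.6, 174.5], [271, 173, 9, 6]) [[0.38126059 0.3369921  0.05      ]]
```

Call:
send_rows(
  steps=[
    {"dx": 0.1,"dy": -0.2,"dz": 3,"yaw": 0.5,"gripper": 1},
    {"dx": 0.1,"dy": -0.2,"dz": 6,"yaw": 0.5,"gripper": 1},
    {"dx": 0.1,"dy": -0.2,"dz": 7.8,"yaw": 0.5,"gripper": 1},
    {"dx": 0.1,"dy": -0.2,"dz": 7.8,"yaw": 0.5,"gripper": 0.2},
    {"dx": 0.1,"dy": -0.2,"dz": 7.8,"yaw": 0.5,"gripper": 0.2},
  ],
  force=40,
)

```text
clock: 2.42
tcp_pos: [0.409, 0.3392, 0.043]
orientation: [-0.852, 3.022, 0.001]
contact_force: [-0.1, 0.4, -0.7]
grip_width: 0.0513
gripper_force: 0.0
```

Call:
send_rows(
  steps=[
    {"dx": 0,"dy": 0,"dz": 0,"yaw": 0,"gripper": 0.2},
    {"dx": 0,"dy": 0,"dz": 0,"yaw": 0,"gripper": 0.2},
    {"dx": 0,"dy": 0,"dz": 0,"yaw": 0,"gripper": 0.2},
  ],
)

```text
clock: 2.8
tcp_pos: [0.4089, 0.3392, 0.0432]
orientation: [-0.852, 3.022, 0.002]
contact_force: [-1.1, -0.3, 7.3]
grip_width: 0.0291
gripper_force: 40.1
```

Call:
send_rows(
  steps=[
    {"dx": 0,"dy": 0,"dz": -3,"yaw": 0,"gripper": 0.2},
    {"dx": 0,"dy": 0,"dz": -8,"yaw": 0,"gripper": 0.2},
    {"dx": 0,"dy": 0,"dz": -13,"yaw": 0,"gripper": 0.2},
    {"dx": 0,"dy": 0,"dz": -16,"yaw": 0,"gripper": 0.2},
  ],
)

```text
clock: 3.3
tcp_pos: [0.4088, 0.3388, 0.2047]
orientation: [-0.851, 3.021, 0.002]
contact_force: [-0.2, 0.4, -2.6]
grip_width: 0.0291
gripper_force: 40.6
```

```bash
python3 -c "
from h import *
go((.52,.129,.25),np.radians(80)); print(tool()[0],tool()[1].round(3),tool()[2]['grip_width'])
"
```

```text
go [  1.46 -23.7   -4.55] yaw 41.471547997730525 clock 3.3 j7 1.3
[0.40880053 0.33883961 0.20469681] [[-0.853 -0.522  0.002]
 [-0.522  0.853  0.002]
 [-0.003  0.001 -1.   ]] 0.0291295527696871
```

Call:
send_rows(
  steps=[
    {"dx": 2,"dy": -5,"dz": -3,"yaw": 9,"gripper": 0.2},
    {"dx": 4,"dy": -10,"dz": -6,"yaw": 18,"gripper": 0.2},
    {"dx": 6,"dy": -15,"dz": -7,"yaw": 27,"gripper": 0.2},
    {"dx": 8,"dy": -20,"dz": -7,"yaw": 36,"gripper": 0.2},
    {"dx": 10,"dy": -24,"dz": -7,"yaw": 36,"gripper": 0.2},
  ],
)

```text
clock: 3.92
tcp_pos: [0.4483, 0.0793, 0.2723]
orientation: [0.129, 3.138, 0.0]
contact_force: [0.5, 0.3, -2.5]
grip_width: 0.0295
gripper_force: 40.5
```

Call:
send_rows(
  steps=[
    {"dx": 0,"dy": 0,"dz": 0,"yaw": 0,"gripper": 0.2},
    {"dx": 0,"dy": 0,"dz": 0,"yaw": 0,"gripper": 0.2},
  ],
)

```text
clock: 4.18
tcp_pos: [0.4482, 0.0821, 0.272]
orientation: [-0.123, -3.139, -0.001]
contact_force: [0.2, 0.7, -1.2]
grip_width: 0.0293
gripper_force: 40.6
```

```bash
python3 v.py w4
```

```text
[0.44812681 0.08267088 0.27194647] 4.225
```

View pics/w4.png

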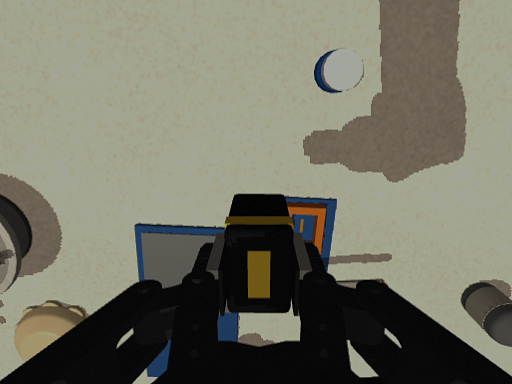

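The view shows image-down pointing to world +x, with the held battery over the pocket's edge (pocket at (310,225), card at (180,260)). I'll move the camera forward.

Call:
send_rows(
  steps=[
    {"dx": -5,"dy": 0,"dz": 0,"yaw": 0,"gripper": 0.2},
    {"dx": -10,"dy": 0,"dz": 0,"yaw": 0,"gripper": 0.2},
    {"dx": -14,"dy": 0,"dz": 0,"yaw": 0,"gripper": 0.2},
    {"dx": -14,"dy": 0,"dz": 0,"yaw": 0,"gripper": 0.2},
    {"dx": -14,"dy": 0,"dz": 0,"yaw": 0,"gripper": 0.2},
  ],
)

```text
clock: 4.85
tcp_pos: [0.587, 0.0719, 0.2713]
orientation: [-0.121, -3.137, 0.0]
contact_force: [-0.5, -0.3, -2.2]
grip_width: 0.029
gripper_force: 40.5
```

```bash
python3 v.py w5
```

```text
[0.58683393 0.07173048 0.27157832] 4.9
```

View pics/w5.png

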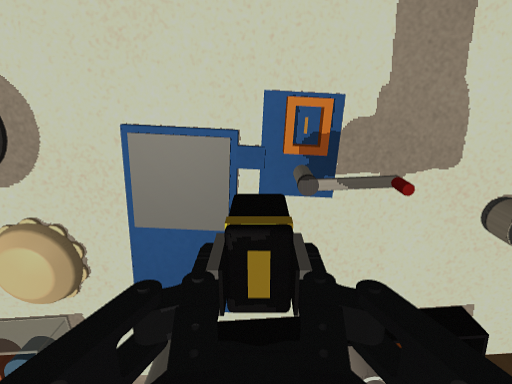

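Clear view: card quad at about (128–230,133–230), orange pocket ring at (309,126), pivot at (306,180), red knob at (402,186).

```bash
python3 - <<'E'
from h import *
f=pickle.load(open('w5.pkl','rb'));t=pickle.load(open('a.pkl','rb'))['top']
def ring(f,roi,lo=(5,120,60)):
    m=mask(f,lo,(20,255,255),roi);p=np.argwhere(m)[:,::-1].astype(np.float32);return p,cv2.minAreaRect(p)
p,r=ring(f,(270,85,350,170));print('ring w',r)
p2,r2=ring(t,(215,190,240,215));print('ring t',r2,'tri',two(f,r[0],t,r2[0]))
q=cv2.boxPoints(r)
for z in(.024,):
    P=plane(f,p,z)[:,:2]*1000;R=cv2.minAreaRect(P.astype(np.float32));b=cv2.boxPoints(R);print('pocket',R,[np.degrees(np.arctan2(*(b[1]-b[0])[::-1])),np.degrees(np.arctan2(*(b[2]-b[1])[::-1]))])
# card: gray low saturation
h=cv2.cvtColor(f['color'],cv2.COLOR_RGB2HSV);print('card hsv',h[170,180],'table',h[60,100],'blue',h[150,280],'arm',h[184,350])
c0=h[170,180].astype(int)
m=mask(f,np.clip(c0-[30,25,25],0,255),np.clip(c0+[30,25,25],0,255),(115,120,245,240))
m=cv2.morphologyEx(m,cv2.MORPH_OPEN,np.ones((3,3),np.uint8));b=blobs(m,1)[0]
P=plane(f,np.argwhere(b[3])[:,::-1],.010)[:,:2]*1000;R=cv2.minAreaRect(P.astype(np.float32));bb=cv2.boxPoints(R);print('card',b[:3],R,[np.degrees(np.arctan2(*(bb[1]-bb[0])[::-1]))])
k=blobs(mask(f,(0,120,60),(6,255,255),(380,165,430,205))|mask(f,(170,120,60),(180,255,255),(380,165,430,205)),1)[0]
print('knob',k[:3],plane(f,k[1],.08))
print('pivot',plane(f,(305,173),.075))
E
```

```text
ring w ((307.7817077636719, 125.55583190917969), (46.951805114746094, 58.13758850097656), 4.085616588592529)
ring t ((226.43081665039062, 202.05386352539062), (13.767854690551758, 16.868722915649414), 7.125016689300537) tri [0.54993735 0.12938753 0.05437898]
pocket ((553.3129272460938, 133.16127014160156), (55.51785659790039, 68.17032623291016), 82.71553802490234) [np.float32(-7.284469), np.float32(82.71552)]
card hsv [ 25  25 124] table [ 35  29 195] blue [106 172 117] arm [20 37 82]
card (np.int32(9024), [179.3, 180.5], [128, 133, 102, 97]) ((617.355712890625, -35.80402374267578), (129.54725646972656, 129.0904998779297), 82.75550842285156) [np.float32(-7.2444944)]
knob (np.int32(266), [402.6, 185.8], [391, 177, 24, 19]) [[0.61878143 0.2268868  0.08      ]]
pivot [[0.5975453  0.12172873 0.075     ]]
```

```bash
python3 - <<'E'
from h import *
f=pickle.load(open('w5.pkl','rb'))
b=blobs(mask(f,(20,100,60),(36,255,255),(240,245,280,305)),1)[0];p,R,o=tool()
P=plane(f,np.argwhere(b[3])[:,::-1],p[2]+.0068);r=cv2.minAreaRect((P[:,:2]*1000).astype(np.float32));bb=cv2.boxPoints(r)
print(b[:3],'patch',r,'tcp',p,'off tool mm',R.T@(P.mean(0)-p)*1000,'tool y deg',np.degrees(np.arctan2(R[1,1],R[0,1])))
go((.5533,.1334,.12),np.radians(82.75))
E
```

```text
(np.int32(1058), [258.4, 273.6], [247, 251, 24, 47]) patch ((587.1218872070312, 71.41761779785156), (10.09175968170166, 23.86796760559082), 85.00104522705078) tcp [0.58683393 0.07173048 0.27157832] off tool mm [ 0.09010205 -0.24033017 -6.79990939] tool y deg 85.58624796664645
go [ 3.79  5.89 15.16] yaw 2.836247966646452 clock 4.9 j7 1.36
```

Call:
send_rows(
  steps=[
    {"dx": 2,"dy": 3,"dz": 3,"yaw": 2.8,"gripper": 0.2},
    {"dx": 3.8,"dy": 5.9,"dz": 7,"yaw": 2.8,"gripper": 0.2},
    {"dx": 3.8,"dy": 5.9,"dz": 12,"yaw": 2.8,"gripper": 0.2},
    {"dx": 3.8,"dy": 5.9,"dz": 16,"yaw": 2.8,"gripper": 0.2},
    {"dx": 3.8,"dy": 5.9,"dz": 16,"yaw": 2.8,"gripper": 0.2},
  ],
)

```text
clock: 5.52
tcp_pos: [0.5515, 0.1325, 0.1099]
orientation: [-0.198, -3.129, 0.003]
contact_force: [0.2, -0.4, -0.9]
grip_width: 0.0293
gripper_force: 40.4
```

Call:
send_rows(
  steps=[
    {"dx": 0,"dy": 0,"dz": 0,"yaw": 0,"gripper": 0.2},
    {"dx": 0,"dy": 0,"dz": 0,"yaw": 0,"gripper": 0.2},
  ],
)

```text
clock: 5.78
tcp_pos: [0.556, 0.1328, 0.1142]
orientation: [0.2, 3.132, 0.003]
contact_force: [-0.1, 1.0, -1.9]
grip_width: 0.0296
gripper_force: 40.5
```

```bash
python3 - <<'E'
from h import *
go((.5533,.1334,.049),np.radians(82.75))
f=shot('wrist','w6');h=mask(f,(5,120,60),(20,255,255))
for b in blobs(h,3,30): print(b[:3])
P=plane(f,np.argwhere(h)[:,::-1],.024)[:,:2];P=P[np.linalg.norm(P-[.553,.133],axis=1)<.06];print(len(P),cv2.minAreaRect((P*1000).astype(np.float32)))
E
```

```text
go [0.3  0.01 6.52] yaw -0.07094139804582192 clock 5.775 j7 1.23
(np.int32(2590), [260.3, 171.7], [222, 148, 76, 85])
(np.int32(79), [259.0, 185.6], [257, 178, 5, 16])
2669 ((549.897216796875, 134.2134246826172), (54.080902099609375, 66.01790618896484), 82.57261657714844)
```

Call:
send_rows(
  steps=[
    {"dx": 0.35,"dy": 0,"dz": 1.5,"yaw": 0,"gripper": 0.2},
    {"dx": 0.35,"dy": 0,"dz": 3,"yaw": 0,"gripper": 0.2},
    {"dx": 0.35,"dy": 0,"dz": 3.2,"yaw": 0,"gripper": 0.2},
    {"dx": 0.35,"dy": 0,"dz": 3.2,"yaw": 0,"gripper": 0.2},
    {"dx": 0.35,"dy": 0,"dz": 3.2,"yaw": 0,"gripper": 0.2},
  ],
)

```text
clock: 6.45
tcp_pos: [0.5516, 0.1329, 0.0802]
orientation: [0.2, 3.135, 0.0]
contact_force: [-0.0, 0.5, -2.2]
grip_width: 0.0291
gripper_force: 40.5
```

```bash
python3 - <<'E'
from h import *
go((.553,.1334,.049),np.radians(82.75))
f=shot('wrist','w7');h=mask(f,(5,120,60),(20,255,255))
P=plane(f,np.argwhere(h)[:,::-1],.024)[:,:2];P=P[np.linalg.norm(P-[.553,.133],axis=1)<.06];print(len(P),cv2.minAreaRect((P*1000).astype(np.float32)))
print(tool()[0],tool()[2]['contact_force'])
E
```

```text
go [-0.13  0.07  3.12] yaw -0.06843561416861095 clock 6.45 j7 1.24
3111 ((539.6722412109375, 135.48782348632812), (54.01707458496094, 47.12824249267578), 82.68109893798828)
[0.55165594 0.13290495 0.08031116] [-0.20267329 -0.40772921 -2.85781129]
```

Call:
send_rows(
  steps=[
    {"dx": -0.1,"dy": 0.05,"dz": 0.8,"yaw": 0,"gripper": 0.2},
    {"dx": -0.1,"dy": 0.05,"dz": 1.5,"yaw": 0,"gripper": 0.2},
    {"dx": -0.1,"dy": 0.05,"dz": 2,"yaw": 0,"gripper": 0.2},
    {"dx": -0.1,"dy": 0.05,"dz": 2,"yaw": 0,"gripper": 0.2},
  ],
)

```text
clock: 7.0
tcp_pos: [0.552, 0.1331, 0.0594]
orientation: [-0.2, -3.134, 0.001]
contact_force: [0.3, 0.8, -2.2]
grip_width: 0.0288
gripper_force: 40.5
```

In with no contact force. I'll go down to the floor.

Call:
send_rows(
  steps=[
    {"dx": 0,"dy": 0,"dz": 0.6,"yaw": 0,"gripper": 0.2},
    {"dx": 0,"dy": 0,"dz": 1.1,"yaw": 0,"gripper": 0.2},
    {"dx": 0,"dy": 0,"dz": 1.1,"yaw": 0,"gripper": 0.2},
    {"dx": 0,"dy": 0,"dz": 1.1,"yaw": 0,"gripper": 0.2},
  ],
)

```text
clock: 7.5
tcp_pos: [0.5524, 0.1333, 0.0491]
orientation: [0.2, 3.135, 0.0]
contact_force: [-1.8, -0.4, 2.0]
grip_width: 0.0295
gripper_force: 41.1
```

Call:
send_rows(
  steps=[
    {"dx": 0,"dy": 0,"dz": 0,"yaw": 0,"gripper": 0.7},
    {"dx": 0,"dy": 0,"dz": 0,"yaw": 0,"gripper": 0.7},
    {"dx": 0,"dy": 0,"dz": -3,"yaw": 0,"gripper": 0.7},
    {"dx": 0,"dy": 0,"dz": -9,"yaw": 0,"gripper": 0.7},
    {"dx": 0,"dy": 0,"dz": -13,"yaw": 0,"gripper": 0.3},
  ],
)

```text
clock: 8.12
tcp_pos: [0.553, 0.1333, 0.1814]
orientation: [0.201, 3.133, 0.001]
contact_force: [-0.5, 0.5, 0.1]
grip_width: 0.0425
gripper_force: 0.0
```

Call:
send_rows(
  steps=[
    {"dx": -2,"dy": 2,"dz": 0,"yaw": 10,"gripper": 0.28},
    {"dx": -4,"dy": 4,"dz": 0,"yaw": 20,"gripper": 0.28},
    {"dx": -6,"dy": 6,"dz": 0,"yaw": 30,"gripper": 0.28},
    {"dx": -6,"dy": 8,"dz": 0,"yaw": 40,"gripper": 0.28},
    {"dx": -6,"dy": 9,"dz": 0,"yaw": 50,"gripper": 0.28},
  ],
)

```text
clock: 8.75
tcp_pos: [0.6234, 0.2164, 0.1786]
orientation: [-1.512, -2.753, -0.0]
contact_force: [1.1, 0.8, 0.5]
grip_width: 0.024
gripper_force: 0.0
```

Call:
send_rows(
  steps=[
    {"dx": 0,"dy": 0,"dz": 0,"yaw": 10,"gripper": 0.28},
    {"dx": 0,"dy": 0,"dz": 0,"yaw": 20,"gripper": 0.28},
    {"dx": 0,"dy": 0,"dz": 0,"yaw": 30,"gripper": 0.28},
    {"dx": 0,"dy": 0,"dz": 0,"yaw": 35,"gripper": 0.28},
    {"dx": 0,"dy": 0,"dz": 0,"yaw": 35,"gripper": 0.28},
  ],
)

```text
clock: 9.38
tcp_pos: [0.6231, 0.215, 0.1787]
orientation: [2.264, 2.177, -0.001]
contact_force: [0.5, 0.5, 0.6]
grip_width: 0.0238
gripper_force: 0.0
```

```bash
python3 - <<'E'
from h import *
go((.6188,.2269,.09),np.radians(-2.2))
f=shot('wrist','w8');print(tool()[0],tool()[2]['grip_width'],tool()[1].round(2).tolist())
for b in blobs(mask(f,(0,120,60),(6,255,255))|mask(f,(170,120,60),(180,255,255)),3,30): print(b[:3],plane(f,b[1],.08))
for b in blobs(mask(f,(20,100,60),(36,255,255)),2,30): print(b[:3],plane(f,b[1],.056))
E
```

```text
go [ 1.17 -0.48  8.87] yaw -0.04584548520834138 clock 9.375 j7 -0.15
[0.6232145  0.21498284 0.17881339] 0.02389429285786911 [[0.04, 1.0, -0.0], [1.0, -0.04, -0.0], [-0.0, -0.0, -1.0]]
(np.int32(255), [250.3, 189.5], [241, 181, 19, 18]) [[0.61765178 0.22112333 0.08      ]]
(np.int32(213), [183.1, 272.9], [173, 268, 25, 11]) [[0.5495427  0.13340469 0.056     ]]
(np.int32(121), [183.1, 253.6], [164, 251, 39, 6]) [[0.55191921 0.15383477 0.056     ]]
```

Call:
send_rows(
  steps=[
    {"dx": 0.9,"dy": -0.5,"dz": 2,"yaw": 0,"gripper": 0.38},
    {"dx": 0.9,"dy": -0.5,"dz": 5,"yaw": 0,"gripper": 0.38},
    {"dx": 0.9,"dy": -0.5,"dz": 8,"yaw": 0,"gripper": 0.38},
    {"dx": 0.9,"dy": -0.5,"dz": 9,"yaw": 0,"gripper": 0.38},
    {"dx": 0.9,"dy": -0.5,"dz": 9,"yaw": 0,"gripper": 0.38},
  ],
)

```text
clock: 10.05
tcp_pos: [0.6181, 0.2242, 0.0881]
orientation: [-2.265, -2.176, 0.002]
contact_force: [0.2, -0.2, 0.8]
grip_width: 0.0324
gripper_force: 0.0
```

```bash
python3 - <<'E'
from h import *
p,R,o=tool();print(p,o['contact_force'],o['grip_width'])
a0=np.radians(-7.25);ex=np.array([np.cos(a0),np.sin(a0)]);piv=np.array([.5533,.1334])+.062*ex
# rows: lever angle th (pad trails knob) -> tool target shift (tool axes now), yaw
for th in np.radians([15,25,35,45,55,65,75,85,92,96]):
    k=th+a0+np.pi/2; X=piv+.1*np.array([np.cos(k),np.sin(k)])
    d=R.T@(np.r_[X,.09]-p)*100; ycur=np.arctan2(R[1,1],R[0,1]);print(np.degrees(th).round(),d.round(1),'yaw',-np.degrees(k-np.pi/2-ycur).round(1))
E
```

```text
[0.61807129 0.2241735  0.08809247] [ 0.18719667 -0.19113045  0.80154355] 0.032403866831817375
15.0 [-0.  -1.7 -0.2] yaw -10.0
25.0 [-0.5 -3.4 -0.2] yaw -20.0
35.0 [-1.2 -4.9 -0.2] yaw -30.0
45.0 [-2.2 -6.4 -0.2] yaw -40.0
55.0 [-3.4 -7.6 -0.2] yaw -50.0
65.0 [-4.9 -8.6 -0.2] yaw -60.0
75.0 [-6.4 -9.3 -0.2] yaw -70.0
85.0 [-8.1 -9.8 -0.2] yaw -80.0
92.0 [-9.3 -9.9 -0.2] yaw -87.0
96.0 [-10.   -9.9  -0.2] yaw -91.0
```

Call:
send_rows(
  steps=[
    {"dx": 0,"dy": -1.7,"dz": 0,"yaw": -10,"gripper": 0.38},
    {"dx": -0.5,"dy": -3.4,"dz": 0,"yaw": -20,"gripper": 0.38},
    {"dx": -1.2,"dy": -4.9,"dz": 0,"yaw": -30,"gripper": 0.38},
    {"dx": -2.2,"dy": -6.4,"dz": 0,"yaw": -40,"gripper": 0.38},
    {"dx": -3.4,"dy": -7.6,"dz": 0,"yaw": -50,"gripper": 0.38},
  ],
)

```text
clock: 10.68
tcp_pos: [0.542, 0.1938, 0.0905]
orientation: [1.123, 2.932, 0.004]
contact_force: [0.3, 0.8, 0.1]
grip_width: 0.032
gripper_force: 0.4
```

```bash
python3 - <<'E'
from h import *
p,R,o=tool();print(p,o['contact_force'],o['grip_width'])
a0=np.radians(-7.25);ex=np.array([np.cos(a0),np.sin(a0)]);piv=np.array([.5533,.1334])+.062*ex
for th in np.radians([55,65,75,85,92,96]):
    k=th+a0+np.pi/2; X=piv+.1*np.array([np.cos(k),np.sin(k)])
    d=R.T@(np.r_[X,.09]-p)*100; ycur=np.arctan2(R[1,1],R[0,1]);print(np.degrees(th).round(),d.round(1),'yaw',-np.degrees(k-np.pi/2-ycur).round(1))
E
```

```text
[0.54200375 0.1938229  0.09053828] [0.32357941 0.82647074 0.09245704] 0.032016299616911104
55.0 [ 0.  -0.2  0.1] yaw 0.3
65.0 [-0.1 -1.9  0. ] yaw -9.7
75.0 [-0.6 -3.6  0. ] yaw -19.7
85.0 [-1.3 -5.2  0. ] yaw -29.7
92.0 [-2.  -6.2  0. ] yaw -36.7
96.0 [-2.4 -6.7  0. ] yaw -40.7
```

Call:
send_rows(
  steps=[
    {"dx": -0.1,"dy": -1.9,"dz": 0,"yaw": -10,"gripper": 0.38},
    {"dx": -0.6,"dy": -3.6,"dz": 0,"yaw": -20,"gripper": 0.38},
    {"dx": -1.3,"dy": -5.2,"dz": 0,"yaw": -30,"gripper": 0.38},
    {"dx": -2.2,"dy": -6.5,"dz": 0,"yaw": -37,"gripper": 0.38},
    {"dx": -2.4,"dy": -6.8,"dz": 0,"yaw": -37,"gripper": 0.38},
  ],
)

```text
clock: 11.3
tcp_pos: [0.5145, 0.129, 0.0905]
orientation: [0.144, 3.135, 0.007]
contact_force: [0.0, 11.3, -2.7]
grip_width: 0.0327
gripper_force: 6.0
```

Call:
send_rows(
  steps=[
    {"dx": 0,"dy": 0,"dz": 0,"yaw": 0,"gripper": 0.38},
    {"dx": 0,"dy": 0,"dz": 0,"yaw": 0,"gripper": 0.38},
  ],
)

```text
clock: 11.55
tcp_pos: [0.5145, 0.1293, 0.0904]
orientation: [0.144, 3.135, 0.005]
contact_force: [-1.0, 6.0, -0.7]
grip_width: 0.0326
gripper_force: 2.9
```

Call:
send_rows(
  steps=[
    {"dx": 0,"dy": 0.3,"dz": 0,"yaw": 0,"gripper": 0.38},
    {"dx": 0,"dy": 0.4,"dz": -4,"yaw": 0,"gripper": 0.38},
    {"dx": 0,"dy": 0.4,"dz": -9,"yaw": 0,"gripper": 0.38},
    {"dx": 0,"dy": 0.4,"dz": -14,"yaw": 0,"gripper": 1},
    {"dx": 0,"dy": 0.4,"dz": -16,"yaw": 0,"gripper": 1},
  ],
)

```text
clock: 12.18
tcp_pos: [0.5155, 0.1306, 0.2531]
orientation: [0.148, 3.132, 0.004]
contact_force: [0.0, 0.4, -1.2]
grip_width: 0.0679
gripper_force: 0.0
```

```bash
python3 - <<'E'
from h import *
p,R,o=tool();print(p,o['contact_force'],R.round(2).tolist())
f=shot('wrist','w9');t=shot('top','t9')
a0=np.radians(-7.25);ex=np.array([np.cos(a0),np.sin(a0)]);piv=np.array([.5533,.1334])+.062*ex
for b in blobs(mask(f,(0,120,60),(6,255,255))|mask(f,(170,120,60),(180,255,255)),3,30):
    k=plane(f,b[1],.085)[0];v=k[:2]-piv;print(b[:3],k,'lever deg',np.degrees(np.arctan2(v[1],v[0])-a0)-90)
for b in blobs(mask(f,(20,100,60),(36,255,255)),2,30): print(b[:3],plane(f,b[1],.056))
# rack from top view: green & blue centroids
for lo,hi in(((50,60,40),(90,255,255)),((100,90,40),(125,255,255))):
    for b in blobs(mask(t,lo,hi,(315,178,375,236)),2,4): print('rack',b[:3],plane(t,b[1],.1))
go((.53,-.31,.30),0)
E
```

```text
[0.51546394 0.13061016 0.25307291] [ 0.02013713  0.3909713  -1.22039871] [[-1.0, 0.09, 0.01], [0.09, 1.0, 0.0], [-0.01, 0.0, -1.0]]
(np.int32(175), [265.7, 173.2], [260, 163, 14, 19]) [0.51682183 0.13779694 0.085     ] lever deg 90.14026141054009
rack (np.int32(27), [343.0, 195.1], [337, 193, 13, 6]) [[ 0.56057801 -0.30175951  0.1       ]]
rack (np.int32(8), [352.2, 211.2], [349, 210, 7, 4]) [[ 0.50033503 -0.33242401  0.1       ]]
go [ -5.61 -43.73  -4.85] yaw 84.61027255449353 clock 12.275 j7 1.16
```

The lever reads 90°, fully shut. Now over to the rack.

Call:
send_rows(
  steps=[
    {"dx": -2,"dy": -6,"dz": -3,"yaw": 0,"gripper": 1},
    {"dx": -4,"dy": -12,"dz": -5,"yaw": 0,"gripper": 1},
    {"dx": -6,"dy": -18,"dz": -5,"yaw": 0,"gripper": 1},
    {"dx": -8,"dy": -24,"dz": -5,"yaw": 0,"gripper": 1},
    {"dx": -10,"dy": -30,"dz": -5,"yaw": 0,"gripper": 1},
  ],
)

```text
clock: 12.9
tcp_pos: [0.5824, -0.1667, 0.2982]
orientation: [-0.146, -3.137, 0.0]
contact_force: [0.2, 0.2, 0.0]
grip_width: 0.0854
gripper_force: 0.0
```

Call:
send_rows(
  steps=[
    {"dx": 0,"dy": -5,"dz": 0,"yaw": -10,"gripper": 1},
    {"dx": 0,"dy": -11,"dz": 0,"yaw": -20,"gripper": 1},
    {"dx": 0,"dy": -11,"dz": 0,"yaw": -30,"gripper": 1},
    {"dx": 0,"dy": -11,"dz": 0,"yaw": -30,"gripper": 1},
    {"dx": 0,"dy": -11,"dz": 0,"yaw": -30,"gripper": 1},
  ],
)

```text
clock: 13.52
tcp_pos: [0.5725, -0.273, 0.2983]
orientation: [0.669, -3.069, -0.001]
contact_force: [-0.5, -0.1, -1.0]
grip_width: 0.0853
gripper_force: 0.0
```

```bash
python3 - <<'E'
from h import *
p,R,o=tool();print(p,R.round(2).tolist(),o['joints'][6])
f=shot('wrist','w10')
g=blobs(mask(f,(45,60,30),(90,255,255)),1)[0];b=blobs(mask(f,(100,90,30),(125,255,255)),1)[0]
print(g[:3],plane(f,g[1],.09),b[:3],plane(f,b[1],.09))
q=np.argwhere(g[3])[:,::-1].astype(np.float32);r=cv2.minAreaRect(q);print(r)
m=np.array(g[1]);x0,y0=(m-[110,85]).astype(int);x0=max(x0,0);y0=max(y0,0)
c=cv2.resize(f['color'][y0:y0+170,x0:x0+220],None,fx=3.5,fy=3.5,interpolation=cv2.INTER_CUBIC);print(x0,y0,c.shape)
cv2.imwrite('pics/d.png',c[...,::-1])
E
```

```text
[ 0.57251682 -0.27298827  0.2982737 ] [[-0.91, -0.42, -0.0], [-0.42, 0.91, 0.0], [0.0, 0.0, -1.0]] 2.4446930767407467
(np.int32(613), [242.8, 142.2], [218, 135, 50, 15]) [[ 0.5569932  -0.29947832  0.09      ]] (np.int32(8777), [383.1, 272.6], [275, 177, 237, 174]) [[ 0.6345471  -0.07129891  0.09      ]]
((242.5562744140625, 142.03016662597656), (49.20848846435547, 13.0518159866333), 1.6365771293640137)
132 57 (595, 770, 3)
```

View pics/d.png

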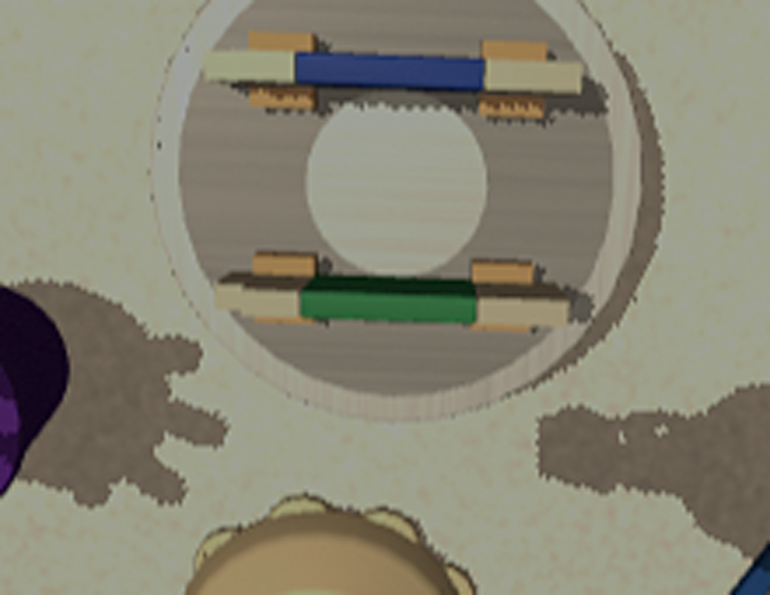

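The crop shows the green tile across the middle (image centre about (243,142)), held between wooden blocks with the blue tile behind. The notch isn't obvious here, so I'll profile the depth along the top edge.

```bash
python3 - <<'E'
from h import *
f=pickle.load(open('w10.pkl','rb'))
def cloud(f,roi):
    x0,y0,x1,y1=roi;v,u=np.mgrid[y0:y1,x0:x1];px=np.c_[u.ravel(),v.ravel()];z=f['depth'][px[:,1],px[:,0]]
    c,r=rays(f,px);k=z>0;return (c+r*z[:,None])[k],px[k]
P,px=cloud(f,(180,60,320,180))
k=(P[:,2]>.075)&(P[:,2]<.12);Q=P[k];uv=px[k]
near=np.linalg.norm(Q[:,:2]-[.557,-.30],axis=1)<.075
def line(Q,c0):
    top=Q[(Q[:,2]>.095)]
    c=top[:,:2].mean(0);w=np.linalg.svd(top[:,:2]-c)[2][0]
    if w[1]>0:w=-w
    return c,w
# separate tiles by rough normal
n=np.array([np.cos(np.radians(27)),np.sin(np.radians(27))])
s=(Q[:,:2]-[.53,-.315])@n
for nm,kk in(('green',s>0.01),('blue',s<-.01)):
    q=Q[kk];c,w=line(q,None);a=(q[:,:2]-c)@w
    top=q[:,2]>.095
    nn=np.array([-w[1],w[0]])
    print(nm,'c',c,'dir deg',np.degrees(np.arctan2(w[1],w[0])),'ext',a.min(),a.max(),'width',np.ptp(((q[top,:2]-c)@nn)))
    for b in np.arange(-.062,.062,.004):
        j=(a>=b)&(a<b+.004)
        if j.any(): print(round(b*1000),j.sum(),q[j,2].max().round(3),np.median(q[j,2]).round(3),end=' | ')
    print()
print('zero depth frac',(f['depth'][60:180,180:320]==0).mean())
E
```

```text
green c [ 0.55507429 -0.29450707] dir deg -66.86233448600953 ext -0.04998979594066313 0.06005063808724589 width 0.009124341587427247
-50 35 0.102 0.1 | -46 36 0.101 0.1 | -42 36 0.101 0.1 | -38 37 0.101 0.1 | -34 39 0.102 0.1 | -30 41 0.102 0.1 | -26 41 0.102 0.1 | -22 36 0.102 0.1 | -18 43 0.102 0.1 | -14 44 0.102 0.1 | -10 40 0.102 0.1 | -6 41 0.102 0.1 | -2 47 0.102 0.1 | 2 41 0.102 0.1 | 6 37 0.102 0.1 | 10 33 0.102 0.1 | 14 40 0.102 0.1 | 18 41 0.102 0.1 | 22 41 0.102 0.1 | 26 39 0.102 0.1 | 30 35 0.102 0.1 | 34 44 0.102 0.1 | 38 42 0.102 0.1 | 42 37 0.102 0.1 | 46 42 0.101 0.1 | 50 23 0.092 0.09 | 54 36 0.092 0.09 | 58 17 0.092 0.091 | 
blue c [ 0.49385671 -0.32140536] dir deg -67.4409550721886 ext -0.05046790510932432 0.059858075548103885 width 0.008602691663741002
-54 3 0.101 0.101 | -50 37 0.102 0.1 | -46 35 0.102 0.1 | -42 36 0.102 0.1 | -38 37 0.102 0.1 | -34 36 0.102 0.1 | -30 37 0.102 0.1 | -26 39 0.103 0.101 | -22 39 0.102 0.101 | -18 40 0.102 0.101 | -14 38 0.102 0.101 | -10 37 0.102 0.101 | -6 40 0.102 0.101 | -2 40 0.102 0.101 | 2 39 0.102 0.101 | 6 40 0.102 0.1 | 10 39 0.102 0.101 | 14 39 0.102 0.101 | 18 40 0.103 0.101 | 22 39 0.102 0.101 | 26 40 0.102 0.1 | 30 38 0.103 0.101 | 34 40 0.102 0.1 | 38 39 0.102 0.1 | 42 39 0.103 0.1 | 46 39 0.102 0.1 | 50 20 0.092 0.091 | 54 36 0.092 0.09 | 58 17 0.092 0.091 | 
zero depth frac 0.003511904761904762
```

Depth shows the green tile's top at z 0.100, with a 10 mm step down at the end pointing to −67°. So the label is at that end, on the face whose normal points to +23° (away from the robot). The tile centre is (0.557,−0.299). Because the hand can't tilt, I'll lay the tile flat with the label up, regrip it by its long edges, and hold it level at 45° to the stand. That meets the lens limits.

Call:
send_rows(
  steps=[
    {"dx": 2.5,"dy": -1.7,"dz": 0,"yaw": 10.5,"gripper": 0.6},
    {"dx": 2.5,"dy": -1.7,"dz": 0,"yaw": 21,"gripper": 0.6},
    {"dx": 2.5,"dy": -1.7,"dz": 0,"yaw": 31.5,"gripper": 0.6},
    {"dx": 2.5,"dy": -1.7,"dz": 0,"yaw": 42,"gripper": 0.6},
    {"dx": 2.5,"dy": -1.7,"dz": 0,"yaw": 52,"gripper": 0.6},
  ],
)

```text
clock: 14.2
tcp_pos: [0.5572, -0.2988, 0.2989]
orientation: [0.751, 3.051, 0.0]
contact_force: [-0.8, -0.6, -0.5]
grip_width: 0.0514
gripper_force: 0.0
```

Call:
send_rows(
  steps=[
    {"dx": 0,"dy": 0,"dz": 3,"yaw": 10,"gripper": 0.6},
    {"dx": 0,"dy": 0,"dz": 6,"yaw": 20,"gripper": 0.6},
    {"dx": 0,"dy": 0,"dz": 9,"yaw": 30,"gripper": 0.6},
    {"dx": 0,"dy": 0,"dz": 11,"yaw": 39.5,"gripper": 0.6},
    {"dx": 0,"dy": 0,"dz": 11,"yaw": 39.5,"gripper": 0.6},
  ],
)

```text
clock: 14.82
tcp_pos: [0.5564, -0.2982, 0.1874]
orientation: [-1.725, -2.621, 0.002]
contact_force: [-0.5, -0.1, -0.1]
grip_width: 0.0513
gripper_force: 0.0
```

Call:
send_rows(
  steps=[
    {"dx": 0,"dy": 0,"dz": 0,"yaw": 0,"gripper": 0.6},
    {"dx": 0,"dy": 0,"dz": 0,"yaw": 0,"gripper": 0.6},
  ],
)

```text
clock: 15.08
tcp_pos: [0.5574, -0.3002, 0.1902]
orientation: [1.727, 2.622, 0.001]
contact_force: [-0.5, 0.9, -1.3]
grip_width: 0.0513
gripper_force: 0.0
```

```bash
cat >> h.py <<'E'
def cloud(f,roi=(0,0,512,384)):
    x0,y0,x1,y1=roi;v,u=np.mgrid[y0:y1,x0:x1];px=np.c_[u.ravel(),v.ravel()];z=f['depth'][px[:,1],px[:,0]]
    c,r=rays(f,px);k=z>0;return (c+r*z[:,None])[k],px[k]
E
python3 - <<'E'
from h import *
p,R,o=tool();print(p,o['grip_width'])
f=shot('wrist','w11');P,px=cloud(f)
Q=P[(P[:,2]>.094)&(P[:,2]<.106)&(np.linalg.norm(P[:,:2]-[.557,-.299],axis=1)<.062)][:,:2]
w=np.array([np.cos(np.radians(-67)),np.sin(np.radians(-67))]);n=np.array([-w[1],w[0]])
Q=Q[abs((Q-[.557,-.2991])@n)<.015]
c=Q.mean(0);print(len(Q),c,'dir',np.degrees(np.arctan(*(np.linalg.svd(Q-c)[2][0][::-1]))),'n off',((Q-[.557,-.2991])@n).mean(), 'ext',((Q-[.557,-.2991])@w).min(),((Q-[.557,-.2991])@w).max())
go((.557,-.2991,.088),np.radians(23))
E
```

```text
[ 0.55739684 -0.30023251  0.19024418] 0.051320420565573524Traceback (most recent call last):
  File "<stdin>", line 7, in <module>
TypeError: return arrays must be of ArrayType
```

```bash
python3 - <<'E'
from h import *
f=pickle.load(open('w11.pkl','rb'));P,px=cloud(f)
w=np.array([np.cos(np.radians(-67)),np.sin(np.radians(-67))]);n=np.array([-w[1],w[0]])
D=P[:,:2]-[.557,-.2991];a,b=D@w,D@n;k=(P[:,2]>.097)&(P[:,2]<.104)&(abs(b)<.012)&(abs(a)<.06)
print(k.sum(),a[k].min(),a[k].max(),b[k].mean(),np.ptp(b[k]),np.polyfit(a[k],b[k],1))
go((.557,-.2991,.088),np.radians(23))
E
```

```text
1430 -0.054606074991064756 0.0448646569361324 0.0006598636164376249 0.008818632337139101 [-0.00752999  0.00059899]
go [ 0.13  0.   10.21] yaw 0.2509833623429019 clock 15.125 j7 1.1
```

Call:
send_rows(
  steps=[
    {"dx": 0.1,"dy": 0.05,"dz": 4,"yaw": 0.5,"gripper": 0.6},
    {"dx": 0.1,"dy": 0.05,"dz": 8,"yaw": 0.5,"gripper": 0.6},
    {"dx": 0.1,"dy": 0.05,"dz": 10.2,"yaw": 0.5,"gripper": 0.6},
    {"dx": 0.1,"dy": 0.05,"dz": 10.2,"yaw": 0.5,"gripper": 0.6},
    {"dx": 0.1,"dy": 0.05,"dz": 10.2,"yaw": 0.5,"gripper": 0},
  ],
)

```text
clock: 15.75
tcp_pos: [0.5577, -0.2997, 0.0885]
orientation: [1.74, 2.613, 0.001]
contact_force: [-0.8, -0.8, 0.5]
grip_width: 0.0344
gripper_force: 0.0
```

Call:
send_rows(
  steps=[
    {"dx": 0,"dy": 0,"dz": 0,"yaw": 0,"gripper": 0},
    {"dx": 0,"dy": 0,"dz": 0,"yaw": 0,"gripper": 0},
    {"dx": 0,"dy": 0,"dz": 0,"yaw": 0,"gripper": 0},
    {"dx": 0,"dy": 0,"dz": 0,"yaw": 0,"gripper": 0},
  ],
)

```text
clock: 16.25
tcp_pos: [0.5577, -0.2994, 0.0884]
orientation: [1.74, 2.613, 0.001]
contact_force: [-0.8, 0.5, 5.7]
grip_width: 0.0076
gripper_force: 39.9
```

Call:
send_rows(
  steps=[
    {"dx": 0,"dy": 0,"dz": -2,"yaw": 0,"gripper": 0},
    {"dx": 0,"dy": 0,"dz": -5,"yaw": 0,"gripper": 0},
    {"dx": 0,"dy": 0,"dz": -9,"yaw": 0,"gripper": 0},
    {"dx": 0,"dy": 0,"dz": -12,"yaw": 0,"gripper": 0},
  ],
)

```text
clock: 16.75
tcp_pos: [0.557, -0.2993, 0.2098]
orientation: [1.741, 2.613, 0.001]
contact_force: [-0.1, 0.0, -0.5]
grip_width: 0.0074
gripper_force: 39.0
```

```bash
python3 - <<'E'
from h import *
p,R,o=tool();print(p,o['grip_width'],o['gripper_force'],R.round(3).tolist())
go((.46,-.08,.12),np.radians(23))
E
```

```text
[ 0.55696387 -0.29928452  0.20984832] 0.0073889402831796925 38.961469531059265 [[-0.385, 0.923, 0.002], [0.923, 0.385, -0.001], [-0.001, 0.001, -1.0]]
go [23.98 -0.51  8.95] yaw -0.33219882204148776 clock 16.75 j7 1.08
```

Call:
send_rows(
  steps=[
    {"dx": 6,"dy": 0,"dz": 0,"yaw": 0,"gripper": 0},
    {"dx": 12,"dy": 0,"dz": 0,"yaw": 0,"gripper": 0},
    {"dx": 18,"dy": 0,"dz": 3,"yaw": 0,"gripper": 0},
    {"dx": 24,"dy": -0.5,"dz": 7,"yaw": 0,"gripper": 0},
    {"dx": 24,"dy": -0.5,"dz": 12,"yaw": 0,"gripper": 0},
  ],
)

```text
clock: 17.38
tcp_pos: [0.4604, -0.0755, 0.0881]
orientation: [1.733, 2.618, 0.008]
contact_force: [2.0, 0.4, -1.9]
grip_width: 0.0072
gripper_force: 39.0
```

Call:
send_rows(
  steps=[
    {"dx": 0,"dy": 0,"dz": 3,"yaw": 0,"gripper": 0},
    {"dx": 0,"dy": 0,"dz": 5.5,"yaw": 0,"gripper": 0},
    {"dx": 0,"dy": 0,"dz": 5.5,"yaw": 0,"gripper": 0},
    {"dx": 0,"dy": 0,"dz": 5.5,"yaw": 0,"gripper": 0},
  ],
)

```text
clock: 17.88
tcp_pos: [0.4604, -0.0797, 0.0332]
orientation: [1.741, 2.614, 0.001]
contact_force: [0.5, -0.1, -0.5]
grip_width: 0.0075
gripper_force: 39.1
```

Call:
send_rows(
  steps=[
    {"dx": 0,"dy": 0,"dz": 0.45,"yaw": 0,"gripper": 0},
    {"dx": 0,"dy": 0,"dz": 0.5,"yaw": 0,"gripper": 0},
    {"dx": 0,"dy": 0,"dz": 0.5,"yaw": 0,"gripper": 0},
  ],
)

```text
clock: 18.25
tcp_pos: [0.4608, -0.0795, 0.0283]
orientation: [1.74, 2.613, 0.003]
contact_force: [-1.0, 0.4, 10.3]
grip_width: 0.0072
gripper_force: 40.8
```

Call:
send_rows(
  steps=[
    {"dx": 0,"dy": 0,"dz": 0,"yaw": 0,"gripper": 1},
    {"dx": 0,"dy": 0,"dz": 0,"yaw": 0,"gripper": 1},
    {"dx": 0,"dy": 0,"dz": 0,"yaw": 0,"gripper": 1},
    {"dx": 0,"dy": 0,"dz": 0,"yaw": 0,"gripper": 1},
    {"dx": 0,"dy": 0,"dz": 0,"yaw": 0,"gripper": 1},
  ],
)

```text
clock: 18.88
tcp_pos: [0.4596, -0.0794, 0.0269]
orientation: [-1.741, -2.615, 0.0]
contact_force: [0.6, -0.5, 0.2]
grip_width: 0.0851
gripper_force: 0.0
```

```bash
python3 - <<'E'
from h import *
p,R,o=tool();print(p,o['grip_width'])
f=shot('wrist','w12');P,px=cloud(f);g=mask(f,(45,60,30),(90,255,255))
for b in blobs(g,2,20): print(b[:3]);k=b[3][px[:,1],px[:,0]];Q=P[k];print(Q.mean(0),Q[:,2].min(),Q[:,2].max())
E
```

```text
[ 0.45957998 -0.07938425  0.02690999] 0.08508015186692054
(np.int32(2113), [261.1, 278.7], [251, 222, 21, 112])
[ 0.46029686 -0.07727054  0.04055372] 0.034386454007256734 0.042425617120479014
```

Tile stands free with its top at z 0.040. I'll tip it toward −tool y, label up.

Call:
send_rows(
  steps=[
    {"dx": 0,"dy": -1,"dz": -0.7,"yaw": 0,"gripper": 1},
    {"dx": 0,"dy": -2.5,"dz": -0.7,"yaw": 0,"gripper": 1},
    {"dx": 0,"dy": -3.5,"dz": -0.7,"yaw": 0,"gripper": 1},
    {"dx": 0,"dy": -4.3,"dz": -0.7,"yaw": 0,"gripper": 1},
    {"dx": 0,"dy": -5,"dz": -0.7,"yaw": 0,"gripper": 1},
  ],
)

```text
clock: 19.55
tcp_pos: [0.413, -0.0989, 0.034]
orientation: [-1.741, -2.615, -0.0]
contact_force: [0.0, 0.5, 0.2]
grip_width: 0.0851
gripper_force: 0.0
```

Call:
send_rows(
  steps=[
    {"dx": 0,"dy": -0.7,"dz": 0,"yaw": 0,"gripper": 1},
    {"dx": 0,"dy": -0.7,"dz": -3,"yaw": 0,"gripper": 1},
    {"dx": 0,"dy": 2,"dz": -8,"yaw": 0,"gripper": 1},
    {"dx": 0,"dy": 2.5,"dz": -12,"yaw": 0,"gripper": 1},
    {"dx": 0,"dy": 2.5,"dz": -12,"yaw": 0,"gripper": 1},
  ],
)

```text
clock: 20.18
tcp_pos: [0.4389, -0.0889, 0.1564]
orientation: [1.737, 2.612, 0.006]
contact_force: [0.7, 0.1, 0.6]
grip_width: 0.0853
gripper_force: 0.0
```

```bash
python3 - <<'E'
from h import *
p,R,o=tool();print(p,o['grip_width'])
f=shot('wrist','w13');P,px=cloud(f);g=mask(f,(45,60,30),(90,255,255))
for b in blobs(g,2,20): print(b[:3]);k=b[3][px[:,1],px[:,0]];Q=P[k];print(Q.mean(0),Q[:,2].min(),Q[:,2].max())
k=(np.linalg.norm(P[:,:2]-Q[:,:2].mean(0),axis=1)<.08)&(P[:,2]>.004)&(P[:,2]<.03)
r=cv2.minAreaRect((P[k,:2]*1000).astype(np.float32));bb=cv2.boxPoints(r);print(r,np.degrees(np.arctan2(*(bb[1]-bb[0])[::-1])),np.degrees(np.arctan2(*(bb[2]-bb[1])[::-1])))
h=cv2.cvtColor(f['color'],cv2.COLOR_RGB2HSV);wm=(h[...,1]<18)&(h[...,2]>150);u=px[k];kk=wm[u[:,1],u[:,0]];print('white',kk.sum(),P[k][kk].mean(0) if kk.any() else None)
E
```

```text
[ 0.43892269 -0.08886128  0.15640911] 0.08525369761727619
(np.int32(2380), [256.4, 176.8], [235, 150, 44, 56])
[ 0.43771217 -0.08754378  0.00861159] 0.0003648220094055743 0.010758102700450023
((438.28521728515625, -88.67100524902344), (40.3154296875, 109.54352569580078), 22.908864974975586) -67.09114 22.908852
white 0 None
```

View pics/w13.png

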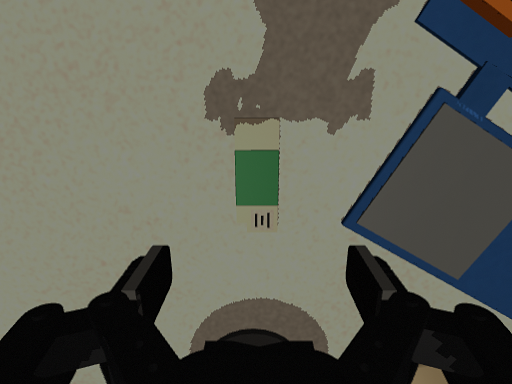

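The label (bars at (262,219)) faces up, at the end pointing to −67°. The tile lies flat, centred at (0.438,−0.089), right under the hand. Now regripping by the long edges.

Call:
send_rows(
  steps=[
    {"dx": 0,"dy": 0,"dz": 4,"yaw": 0,"gripper": 1},
    {"dx": 0,"dy": 0,"dz": 8,"yaw": 0,"gripper": 1},
    {"dx": 0,"dy": 0,"dz": 12,"yaw": 0,"gripper": 1},
    {"dx": 0,"dy": 0,"dz": 13.4,"yaw": 0,"gripper": 1},
    {"dx": 0,"dy": 0,"dz": 13.4,"yaw": 0,"gripper": 1},
  ],
)

```text
clock: 20.85
tcp_pos: [0.4354, -0.0894, 0.0192]
orientation: [-1.741, -2.612, 0.002]
contact_force: [0.0, 0.3, 0.7]
grip_width: 0.0855
gripper_force: 0.0
```

```bash
python3 -c "
from h import *
p,R,o=tool();print(p,o['contact_force']);go((.4383,-.0887,.019),np.radians(22.9))"
```

```text
[ 0.43540341 -0.08937166  0.01921094] [0.04083205 0.34193835 0.67381085]
go [-0.05  0.29  0.02] yaw -0.25860915442671073 clock 20.85 j7 0.96
```

Call:
send_rows(
  steps=[
    {"dx": 0,"dy": 0.3,"dz": 0,"yaw": 0,"gripper": 1},
    {"dx": 0,"dy": 0.3,"dz": 0,"yaw": 0,"gripper": 0.3},
    {"dx": 0,"dy": 0.3,"dz": 0,"yaw": 0,"gripper": 0.3},
    {"dx": 0,"dy": 0.3,"dz": 0,"yaw": 0,"gripper": 0.3},
    {"dx": 0,"dy": 0.3,"dz": 0,"yaw": 0,"gripper": 0.3},
  ],
  force=60,
)

```text
clock: 21.48
tcp_pos: [0.4396, -0.0877, 0.0209]
orientation: [1.741, 2.615, 0.002]
contact_force: [-1.6, 1.2, 14.1]
grip_width: 0.0378
gripper_force: 58.6
```

Call:
send_rows(
  steps=[
    {"dx": 0,"dy": 0,"dz": 0,"yaw": 0,"gripper": 0.3},
    {"dx": 0,"dy": 0,"dz": 0,"yaw": 0,"gripper": 0.3},
  ],
)

```text
clock: 21.72
tcp_pos: [0.4397, -0.0877, 0.0209]
orientation: [1.741, 2.615, 0.002]
contact_force: [-1.8, 1.6, 14.1]
grip_width: 0.0376
gripper_force: 58.6
```

Call:
send_rows(
  steps=[
    {"dx": 0,"dy": 0,"dz": -2,"yaw": 0,"gripper": 0.3},
    {"dx": 0,"dy": 0,"dz": -4,"yaw": 0,"gripper": 0.3},
    {"dx": 0,"dy": 0,"dz": -8,"yaw": 0,"gripper": 0.3},
    {"dx": 0,"dy": 0,"dz": -12,"yaw": 0,"gripper": 0.3},
    {"dx": 0,"dy": 0,"dz": -12,"yaw": 0,"gripper": 0.3},
  ],
)

```text
clock: 22.35
tcp_pos: [0.441, -0.0879, 0.1422]
orientation: [1.739, 2.612, 0.006]
contact_force: [0.7, 0.3, -1.1]
grip_width: 0.0372
gripper_force: 60.9
```

```bash
cat > m.py <<'E'
from h import *
import sys
p,R,o=tool();print(p,o['grip_width'],o['gripper_force'],'j7',o['joints'][6],o['clock'])
f=shot('wrist',sys.argv[1]);P,px=cloud(f)
T=(P-p)@R  # tool frame
k=(abs(T[:,0])<.065)&(abs(T[:,1])<.0185)&(T[:,2]>0.0)&(T[:,2]<.06);A=np.c_[T[k][:,:2],np.ones(k.sum())]
c=np.linalg.lstsq(A,T[k][:,2],rcond=None)[0]
r=A@c-T[k][:,2];k2=abs(r)<.003;c=np.linalg.lstsq(A[k2],T[k][k2,2],rcond=None)[0]
print('n',k2.sum(),k.sum(),'plane slopes x,y, z0',c,'ext x',T[k][k2,0].min(),T[k][k2,0].max())
Lt=np.array([-.042,0,0]);Lt[2]=c@[-.042,0,1];n=-np.array([-c[0],-c[1],1]);n/=np.linalg.norm(n)
a0=np.radians(-7.25);S=np.array([[np.cos(a0),-np.sin(a0),0],[np.sin(a0),np.cos(a0),0],[0,0,1]]);O=np.array([.6174,-.0358,0])
lab=p+R@Lt;nw=R@n;xt=R@np.array([-1,0,-c[0]]);xt/=np.linalg.norm(xt);zt=np.cross(xt,nw)
aim=O+[0,0,.15];lens=aim+S@[.138,0,.116];d=lens-lab
print('label-aim stand mm',S.T@(lab-aim)*1000,'dist',np.linalg.norm(lab-aim),'normal',nw,'lens x,y,z',d@xt,d@nw,d@zt)
ft=S@np.r_[.028,0,-.022]+aim;a=a0-np.pi/4;tt=np.r_[ft[:2]-.042*np.array([np.cos(a),np.sin(a)]),0];tt[2]=ft[2]+Lt[2];go(tt,a+np.pi/2)
E
python3 m.py w14
```

```text
[ 0.44102787 -0.08785815  0.14221403] 0.03720015747727275 60.94012141227722 j7 0.7542211111711193 22.35
n 14104 14363 plane slopes x,y, z0 [ 0.00335109 -0.00122198  0.0124204 ] ext x -0.055832043552625304 0.05522735799687976
label-aim stand mm [-147.35721079 -110.26950307  -20.01570606] dist 0.1851327614637716 normal [-0.00786737  0.00162436  0.99996773] lens x,y,z 0.047546856628215374 0.13379396318470899 -0.3031944016487287
go [ 0.57 19.7   0.11] yaw -15.022616093418357 clock 22.4 j7 0.76
```

Call:
send_rows(
  steps=[
    {"dx": 0.1,"dy": 4,"dz": 0,"yaw": -3,"gripper": 0.3},
    {"dx": 0.3,"dy": 9,"dz": 0,"yaw": -6,"gripper": 0.3},
    {"dx": 0.4,"dy": 14,"dz": 0,"yaw": -10,"gripper": 0.3},
    {"dx": 0.6,"dy": 18,"dz": 0,"yaw": -13,"gripper": 0.3},
    {"dx": 0.6,"dy": 19.7,"dz": 0.1,"yaw": -15,"gripper": 0.3},
  ],
)

```text
clock: 23.02
tcp_pos: [0.6198, -0.0044, 0.1366]
orientation: [-1.379, -2.821, 0.001]
contact_force: [-0.4, 0.7, -0.8]
grip_width: 0.0375
gripper_force: 60.9
```

Call:
send_rows(
  steps=[
    {"dx": 0,"dy": 0,"dz": 0,"yaw": 0,"gripper": 0.3},
    {"dx": 0,"dy": 0,"dz": 0,"yaw": 0,"gripper": 0.3},
    {"dx": 0,"dy": 0,"dz": 0,"yaw": 0,"gripper": 0.3},
    {"dx": 0,"dy": 0,"dz": 0,"yaw": 0,"gripper": 0.3},
  ],
)

```text
clock: 23.52
tcp_pos: [0.6183, -0.0067, 0.1391]
orientation: [-1.386, -2.819, -0.0]
contact_force: [0.0, 0.2, 0.2]
grip_width: 0.0376
gripper_force: 60.9
```

```bash
python3 m.py w15; python3 - <<'E'
from h import *
f=pickle.load(open('w15.pkl','rb'));o=tool()[2];print(o['contact_force'],o['qvel'].round(3))
a0=np.radians(-7.25);ex=np.array([np.cos(a0),np.sin(a0)]);piv=np.array([.5533,.1334])+.062*ex
t=shot('top','t15')
for F in(f,t):
  K=proj(F,np.r_[.5156,.138,.085])[0];print('exp knob',K)
  for b in blobs(mask(F,(0,120,60),(6,255,255))|mask(F,(170,120,60),(180,255,255)),4,3):
    if np.linalg.norm(np.array(b[1])-K)<25: print(b[:3],plane(F,b[1],.085))
E
```

```text
[ 0.61826691 -0.00669898  0.13909348] 0.037573758369998336 60.922043323516846 j7 0.871944523766699 23.525
n 14099 14271 plane slopes x,y, z0 [ 0.00325004 -0.00105789  0.01250957] ext x -0.055855978528338096 0.0551766621895711
label-aim stand mm [ 26.82714522  -0.77466329 -23.29100061] dist 0.03553542644977953 normal [-0.00270257  0.00167699  0.99999494] lens x,y,z 0.07832606604202101 0.13896974187698324 -0.07946335517059276
go [-0.03  0.11 -0.12] yaw -0.09005557187307815 clock 23.575 j7 0.87
[0.07724656 0.07880277 0.13892888] [ 0.     0.003 -0.002 -0.004 -0.001  0.    -0.001]
exp knob [ 273.34275977 -133.94425133]
exp knob [223.80131805 210.56488572]
(np.int32(7), [224.1, 209.7], [223, 209, 3, 3]) [[0.5187798  0.13684836 0.085     ]]
```

Label sits 5 mm off the tile's centreline, so I'll re-centre the margins with a small shift.

Call:
send_rows(
  steps=[
    {"dx": 0.2,"dy": -0.2,"dz": -0.3,"yaw": 0,"gripper": 0.3},
    {"dx": 0.35,"dy": -0.35,"dz": -0.5,"yaw": 0,"gripper": 0.3},
    {"dx": 0.35,"dy": -0.35,"dz": -0.5,"yaw": 0,"gripper": 0.3},
    {"dx": 0.35,"dy": -0.35,"dz": -0.5,"yaw": 0,"gripper": 0.3},
    {"dx": 0.35,"dy": -0.35,"dz": -0.5,"yaw": 0,"gripper": 0.3},
  ],
)

```text
clock: 24.25
tcp_pos: [0.6139, -0.0057, 0.1439]
orientation: [-1.385, -2.82, 0.0]
contact_force: [0.2, -0.1, -1.3]
grip_width: 0.0376
gripper_force: 60.9
```

Call:
send_rows(
  steps=[
    {"dx": 0,"dy": 0,"dz": 0,"yaw": 0,"gripper": 0.3},
    {"dx": 0,"dy": 0,"dz": 0,"yaw": 0,"gripper": 0.3},
    {"dx": 0,"dy": 0,"dz": 0,"yaw": 0,"gripper": 0.3},
    {"dx": 0,"dy": 0,"dz": 0,"yaw": 0,"gripper": 0.3},
  ],
)

```text
clock: 24.75
tcp_pos: [0.6139, -0.0057, 0.144]
orientation: [-1.385, -2.82, -0.0]
contact_force: [-0.2, 0.3, -1.4]
grip_width: 0.0375
gripper_force: 60.9
```

```bash
sed -i 's/np.array(\[-.042,0,0\]);Lt\[2\]/np.array([-.042,.005,0]);Lt[2]/' m.py; python3 m.py w16 | tee o.txt; python3 -c "
from h import *
p,R,o=tool();print(R.round(2)[:, :2].tolist())"
```

```text
[ 0.6138685  -0.00570414  0.14395203] 0.03749057622136316 60.92171788215637 j7 0.8668735290230497 24.75
n 14077 14245 plane slopes x,y, z0 [ 0.00318534 -0.00065056  0.01248702] ext x -0.05605092257580764 0.055181319672707924
label-aim stand mm [ 25.90342582   3.21049575 -18.40332706] dist 0.031937081881455616 normal [-0.00243188  0.0020824   0.99999487] lens x,y,z 0.0818705011687148 0.13409710666070251 -0.07717117708569016
go [-0.37  0.42  0.36] yaw -0.06358669853337036 clock 24.8 j7 0.87
[[-0.61, 0.79], [0.79, 0.61], [-0.0, 0.0]]
```

```bash
python3 -c "
from bench import workorder
print(workorder.hand_in())"
```

```text
the job is handed in; nothing more can be done
None
```

The job is handed in, with no verdict returned: the battery is home, the lever shut (about 90°), and the green tile held level, label up, 32 mm from the aim point with the lens inside its limits, not tipped square to it because the hand cannot tilt.

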